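Shut the filled ornament drawers

ROBOT

A 6-joint arm with a two-finger parallel gripper is mounted at the origin on the work surface. World frame = base frame: x ahead of the robot, y to its left, z up, the work surface at z = 0. Lengths are in m, angles in rad, forces in N, time in s.
With the tool pointing down it reaches from about 0.225 to 0.725 m from the base axis. Payload 3.1 kg.
Tool frame: the origin (TCP) lies midway between the tips of the shut fingers; the grasp point (between the pads) lies 19 mm behind it; x points along the fingers, z is the direction in which the jaws open and shut, and the axes are right-handed (so a half turn about x gives the same grasp; the last joint's range is limited). The gripper opens to 85 mm and grips with 20 to 120 N. Pads are 22 mm wide; open, the fingers measure 114 mm over their backs; the gripper's body (76 mm by 85 mm) begins 54 mm behind the grasp point. The pads swing forward as they close: fully open they stand 13 mm farther back than shut.
Start: joints at [1.02, 0.048, 0.099, 1.622, 0, 1.443], TCP at [0.215, 0.479, 0.231] pointing down, gripper open.
Joint ranges: [-2.91, 2.91], [-0.99, 1.94], [-1.21, 1.42], [-2.12, 2.29], [-1.49, 1.47], [-3.14, 3.14]. Speed limits (rad/s): [2.79, 2.79, 3.14, 3.14, 3.14, 3.14].

INTERFACE

Orientations are given as a unit quaternion [x, y, z, w].
In Python, from bench import arm gives the robot as it stands.
- The arm moves only by the tool drive_tool, never from a script. Its argument "targets" is a list that holds one entry, the list of rows, each a list of 5 numbers: the shift along the tool's x, y, z in mm, then the turn about the tool's x in degrees, then the closure in counts, from 0 (fully open) to 255 (shut). A call has 1 to 20 rows; each row shifts and turns the commanded pose from where the row before left it, along the tool's axes as they then stand; what a row does not reach is not made up. A row lasts 1/10 s, in which the tool goes at most 50 mm and 8.59 degrees, less where a joint would pass 70% of its speed; a pose out of reach is approached as far as the arm can. A call is refused whole if a number of a shift passes 50 or a number of a turn 8.59, either way. A call with a gripper value outside its range is refused whole. The fingers move at their own pace and stop on an object; "newtons" is the grip in N (left out, the last holds). Time passes only in rows, so rows that do not move let the fingers close. It gives the time, the measured TCP pose, the force and the opening at its end, in the units of the state.
- arm.get_state(): the state, without advancing time (a new reading comes with each control period).
- arm.grab_frame(name): name is "side" or "top"; returns the picture (480x640x3 uint8, blue, green, red); there is no depth.
- arm.get_calibration(name): a dict with "fov_y" (degrees; the focal length in pixels is half the picture's height over the tangent of half this angle, whatever the lens; pixels are square), "cx", "cy" (the principal point, pixels), "R" (3x3) and "t" (3): a world point X has camera coordinates R X + t. Camera axes: x right, y down, z forward; pixel columns grow to the right and rows downward; lengths in m; the calibration is good to about 2 mm. A picture is of the moment at which its call begins. get_calibration takes no time and is no camera call.
- arm.job_done(): hands the job in, once; it reports no verdict.
The state is a dict: "clock": time; "q": joint angles; "dq": joint speeds; "effort": joint torques, N m; "tcp_pos": TCP position; "ee_rot": TCP orientation; "ft_force": force on the tool from outside, world axes, zero at the start; "ft_torque": the same for the moment, N m; "opening": opening from 0.0 (shut) to 1.0 (fully open).
Only numpy, scipy, OpenCV 4.12 (cv2) and the standard library are available. Lean on these libraries where they do the work, as an engineer would, in place of code of your own. Each camera call takes 0.05 s, during which the arm holds its last target. There are 200 camera calls.

TASK

On the low wooden chest, three drawers stand pulled out: gently push the two that are filled with ornaments fully shut, with the fingertips on the outside of their fronts. Leave the empty drawer standing open just as it is, ready for the next batch, and keep the fourth one shut. Do not reach into the drawers or touch the ornaments in them, never slam or pull a drawer, and leave everything else where it is.

Things in the scene. Friction and masses are not known exactly. Their poses are not given: they have to be found in the camera images.
- drawer_full1 (a joint): slide of one of the two pulled-out drawers filled with thin wooden ornaments standing on edge; value = how far it stands out, in m, 0 = fully home against its stop; it slides with about 2 N of friction, no spring, and stays where it is left
- full1_front (a point): Front of one of the two pulled-out drawers filled with thin wooden ornaments standing on edge. The drawer's front is a smooth upright wooden board, 90 mm wide, 84 mm high (4 to 88 mm above the table) and 12 mm thick, without a handle. This point lies on the middle of the width of its outer face (the face towards the robot), 65 mm above the table; its x axis points level into the chest (the way the drawer closes), y to the left along the front, z up
- tray_full1: the inside of the same drawer (plywood tray 170 x 76 mm, rim 64 mm above the table, and a 3 mm lining of the whole back of the front board, with its ornaments, tops 68 to 74 mm above the table), straight behind the front board, part of the drawer; same axes, origin 65 mm straight below the front point, on the table's plane. Not to be touched
- drawer_full2 (a joint): slide of the other pulled-out drawer filled with thin wooden ornaments standing on edge; value = how far it stands out, in m, 0 = fully home against its stop; it slides with about 2 N of friction, no spring, and stays where it is left
- full2_front (a point): Front of the other pulled-out drawer filled with thin wooden ornaments standing on edge. The drawer's front is a smooth upright wooden board, 90 mm wide, 84 mm high (4 to 88 mm above the table) and 12 mm thick, without a handle. This point lies on the middle of the width of its outer face (the face towards the robot), 65 mm above the table; its x axis points level into the chest (the way the drawer closes), y to the left along the front, z up
- tray_full2: the inside of the same drawer (plywood tray 170 x 76 mm, rim 64 mm above the table, and a 3 mm lining of the whole back of the front board, with its ornaments, tops 68 to 74 mm above the table), straight behind the front board, part of the drawer; same axes, origin 65 mm straight below the front point, on the table's plane. Not to be touched
- drawer_empty (a joint): slide of the pulled-out drawer with nothing in it; value = how far it stands out, in m, 0 = fully home against its stop; it slides with about 2 N of friction, no spring, and stays where it is left
- empty_front (a point): Front of the pulled-out drawer with nothing in it. The drawer's front is a smooth upright wooden board, 90 mm wide, 84 mm high (4 to 88 mm above the table) and 12 mm thick, without a handle. This point lies on the middle of the width of its outer face (the face towards the robot), 65 mm above the table; its x axis points level into the chest (the way the drawer closes), y to the left along the front, z up
- tray_empty: the inside of the same drawer (plywood tray 170 x 76 mm, rim 64 mm above the table, and a 3 mm lining of the whole back of the front board), straight behind the front board, part of the drawer; same axes, origin 65 mm straight below the front point, on the table's plane. Not to be touched
- drawer_shut (a joint): slide of the drawer that is already shut; value = how far it stands out, in m, 0 = fully home against its stop; it slides with about 2 N of friction, no spring, and stays where it is left
- shut_front (a point): Front of the drawer that is already shut. The drawer's front is a smooth upright wooden board, 90 mm wide, 84 mm high (4 to 88 mm above the table) and 12 mm thick, without a handle. This point lies on the middle of the width of its outer face (the face towards the robot), 65 mm above the table; its x axis points level into the chest (the way the drawer closes), y to the left along the front, z up
- tray_shut: the inside of the same drawer (plywood tray 170 x 76 mm, rim 64 mm above the table, and a 3 mm lining of the whole back of the front board), straight behind the front board, part of the drawer; same axes, origin 65 mm straight below the front point, on the table's plane. Not to be touched
- chest: low wooden chest, 220 deep x 384 wide x 92 mm high, fixed to the table; four drawers side by side, 94 mm apart centre to centre, in any order, open towards the robot (-x); origin: centre of its underside, x axis points to its back; a shut drawer's outer face lies 122 mm in front of the origin
- blade_jar: small closed glass jar, 36 mm across and 45 mm high, standing on the table 60 to 75 mm in front of the shut drawer; origin: centre of its underside
- sanding_block: cork and rubber sanding block, 100 x 55 x 26 mm, lying on the table between the robot and the chest; origin: centre of its underside
- blank_stack: stack of thin wooden blanks, 120 x 62 x 30 mm, on the table left of the chest; origin: centre of its underside
- ornament: flat wooden star ornament, 100 x 60 x 6 mm, lying on the chest's top; origin: centre of its underside
- calliper_case: flat black case, 50 x 150 x 20 mm, lying on the chest's top; origin: centre of its underside
- glue_bottle: white bottle, 56 mm across and 150 mm high, right of the chest; origin: centre of its underside
- pencil_cup: white cup, 72 mm across and 90 mm high, left of the chest; origin: centre of its underside
- brush: bench brush lying on the table to the right of the chest

How it is judged:
At the end, for the whole second after the job is handed in: Both filled drawers and the fourth drawer are within 4 mm of fully home and at rest; the empty drawer's front is within 8 mm of where it started; every loose thing is within 15 mm of where it started (value of joint each of drawer_full1, drawer_full2, drawer_shut below 0.004 m and distance of empty_front from where it was at the start of the episode below 0.008 m and velocity of joint drawer_full1 between -0.005 and 0.005 m/s and velocity of joint drawer_full2 between -0.005 and 0.005 m/s and distance of each of blade_jar, sanding_block, blank_stack, ornament, calliper_case, glue_bottle, pencil_cup, brush from where it was at the start of the episode below 0.015 m); the robot touches nothing.
It fails at once if the empty drawer was pushed or pulled (more than 8 mm) (distance of empty_front from where it was at the start of the episode above 0.008 m).
It fails at once if a filled drawer was pulled further out (beyond 95 mm) or the fourth opened (more than 8 mm) (value of joint any of drawer_full1, drawer_full2 above 0.095 m or value of joint drawer_shut above 0.008 m).
It fails at once if a drawer was slammed (faster than 0.5 m/s) (velocity of joint any of drawer_full1, drawer_full2 below -0.5 m/s).
It fails at once if the fingers reached into a drawer or pinched its front (more than 1 N on its inside) (contact force between any of the arm, the fingers and tray_full1 above 1 N or contact force between any of the arm, the fingers and tray_full2 above 1 N or contact force between any of the arm, the fingers and tray_empty above 1 N or contact force between any of the arm, the fingers and tray_shut above 1 N).
It fails at once if a loose thing was lifted, carried or knocked (moved more than 15 mm) (distance of any of blade_jar, sanding_block, blank_stack, ornament, calliper_case, glue_bottle, pencil_cup, brush from where it was at the start of the episode above 0.015 m).
It also fails if it takes over 48 s, if anything falls off the work surface, if the arm or the gripper's body presses on something with over 40 N, if the wrist force passes 120 N, or if a joint passes its speed limit or range.

## Working session

There is one attempt and no reset: what is moved stays moved. The work goes in short steps, Python scripts to look and compute and a tool call to move; the robot and the scene stay as the last step left them, time stands still between calls to the robot, and variables do not carry over. Pictures are saved under pics/ and viewed, about 8 in all and at most 12, crops included, and the job is handed in when it is done.

Besides the shell and the picture viewer there is one more tool, called after "Emit:" as name(argument=value, ...) on one line, values as JSON. drive_tool: Moves the arm, as the interface text tells. Its arguments: {"type":"object","properties":{"targets":{"type":"array","items":{"type":"array","items":{"type":"array","items":{"type":"number"}}}},"newtons":{"type":"number"}},"required":["targets"]}

```bash
mkdir -p pics; ls; python3 - <<'E'
from bench import arm
import cv2
for n in("top","side"):
    cv2.imwrite(f"pics/{n}0.png",arm.grab_frame(n)); print(n,arm.get_calibration(n))
print(arm.get_state())
E
```

```text
pics
top {'fov_y': 42.79530497045274, 'cx': 326.5676095634473, 'cy': 228.49112392518478, 'R': array([[ 0.00543729, -0.99998467, -0.00104746],
       [-0.98940891, -0.00522784, -0.14506092],
       [ 0.14505322,  0.00182511, -0.98942217]]), 't': array([-0.03428849,  0.6030538 ,  1.46387434])}
side {'fov_y': 57.56230942649605, 'cx': 325.7343012265583, 'cy': 238.98778225072982, 'R': array([[-0.99856509, -0.05163986,  0.01418051],
       [-0.04611503,  0.69458402, -0.71793206],
       [ 0.02722435, -0.71755582, -0.69596873]]), 't': array([0.5900464 , 0.10649957, 1.0939225 ])}
{'clock': 0.1, 'q': array([1.02017546e+00, 4.86920170e-02, 9.77582383e-02, 1.62199158e+00,
       9.67065546e-06, 1.44299817e+00]), 'dq': array([ 9.64446281e-04, -1.63487845e-03,  3.97635223e-03,  1.28262639e-03,
        1.58969598e-03,  7.78071637e-05]), 'effort': array([ 3.59470643e-03, -3.39850402e+01,  3.20936394e+01,  1.58274011e-02,
       -1.44124233e-04,  2.03112927e-05]), 'tcp_pos': array([0.21514678, 0.47829366, 0.2302281 ]), 'ee_rot': array([-0.38426936,  0.59446806,  0.38362588,  0.59310704]), 'ft_force': array([-0.03941963,  0.40500999,  1.04793339]), 'ft_torque': array([ 0.02167477,  0.03480577, -0.0096721 ]), 'opening': 0.9958516254155187}
```

View pics/top0.png

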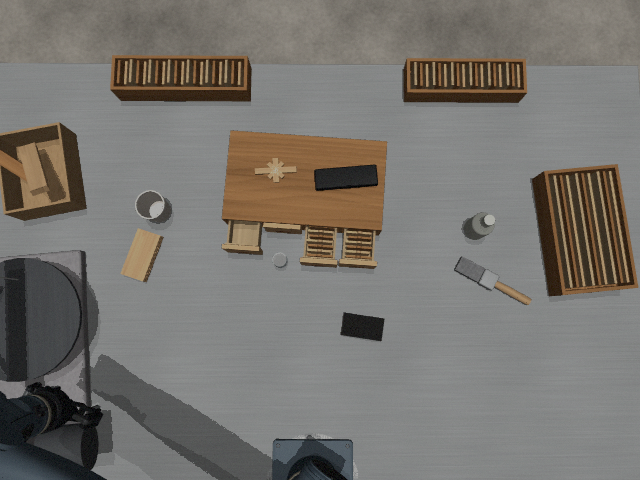

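View pics/side0.png

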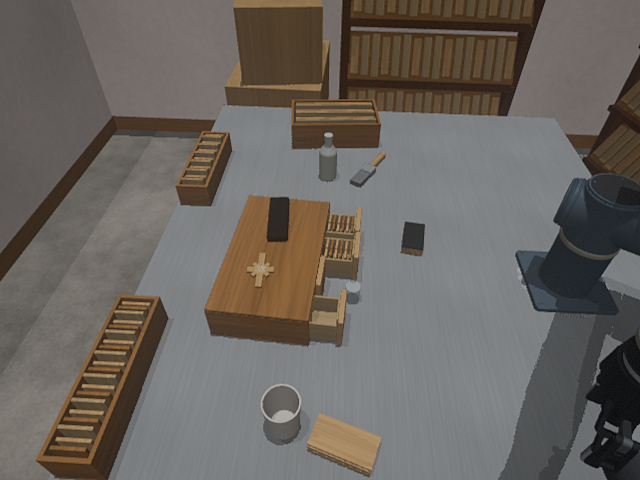

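```bash
python3 - <<'E'
import cv2
a=cv2.imread("pics/top0.png")[200:290,210:400]
cv2.imwrite("pics/crop0.png",cv2.resize(a,None,fx=4,fy=4,interpolation=cv2.INTER_CUBIC))
E
```

```text
(no output)
```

View pics/crop0.png

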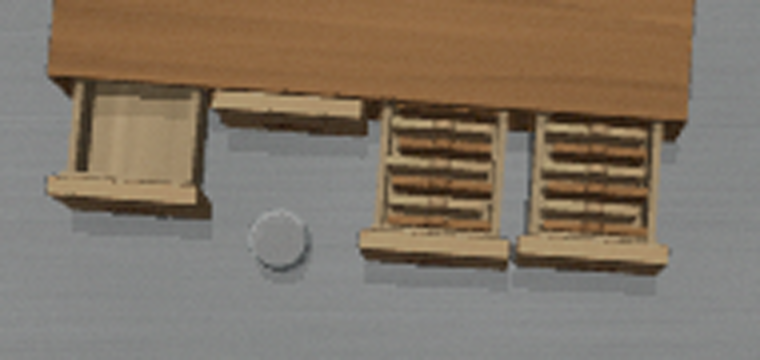

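The crop shows, from left to right, the empty drawer, the shut one, then two filled ones. The outer top edges of the filled fronts run from crop (360,248) to (507,258) and from (518,257) to (667,267). The jar is at about (279,238). I'll cast these onto z = 88 mm.

```bash
cat > h.py <<'E'
import numpy as np
from bench import arm
def ray(name,u,v,z):
    c=arm.get_calibration(name); f=240/np.tan(np.radians(c["fov_y"]/2))
    R=c["R"];o=-R.T@c["t"]; d=R.T@np.array([(u-c["cx"])/f,(v-c["cy"])/f,1])
    return o+d*(z-o[2])/d[2]
E
python3 - <<'E'
from h import *
np.set_printoptions(precision=4,suppress=True)
C=lambda u,v,z:ray("top",210+u/4-.4,200+v/4-.4,z)
P={}
for n,a,b,z in [("empty",(48,194),(196,203),.088),("shut",(213,112),(365,118),.088),("fA",(360,248),(507,258),.088),("fB",(518,257),(667,267),.088),("chest",(50,76),(688,122),.092)]:
    p,q=C(*a,z),C(*b,z);P[n]=(p+q)/2
    print(n,p[:2],q[:2],"mid",P[n][:2],"len",np.linalg.norm(p-q),"yaw",np.degrees(np.arctan2((p-q)[0],-(p-q)[1])) )
d=P["chest"]; 
print("jar",C(279,238,.045)[:2])
for u,v in[(341,334),(343,313),(384,319),(382,341)]: print("block",ray("top",u,v,.026)[:2])
for u,v in[(315,172),(377,165),(378,184),(316,190)]: print("case",ray("top",u,v,.112)[:2])
from scipy.spatial.transform import Rotation as R
s=arm.get_state();print(R.from_quat(s["ee_rot"]).as_matrix())
E
```

```text
empty [0.5483 0.2183] [0.5434 0.1301] mid [0.5459 0.1742] len 0.08826326454858138 yaw 176.8100139000255
shut [0.5981 0.1212] [0.595  0.0303] mid [0.5965 0.0757] len 0.09091607186549815 yaw 178.0191590180007
fA [0.5171 0.0324] [ 0.5116 -0.0548] mid [ 0.5144 -0.0112] len 0.08730259848137593 yaw 176.40560711394141
fB [ 0.5123 -0.0613] [ 0.5068 -0.1495] mid [ 0.5095 -0.1054] len 0.0883695346926292 yaw 176.45737599289492
chest [0.6187 0.2185] [ 0.593  -0.1622] mid [0.6059 0.0282] len 0.3816048078532861 yaw 176.132364976783
jar [0.5269 0.0839]
block [ 0.3469 -0.0675]
block [ 0.3975 -0.0723]
block [ 0.3835 -0.1723]
block [ 0.3307 -0.167 ]
case [ 0.7291 -0.0029]
case [ 0.747  -0.1507]
case [ 0.7007 -0.1527]
case [ 0.6854 -0.0056]
[[-0.0011 -0.9119  0.4103]
 [-0.0018  0.4103  0.9119]
 [-1.      0.0003 -0.0021]]
```

Emit:
drive_tool(targets=[[[0,0,0,-6.8,255],[0,0,0,-6.8,255],[0,0,0,-6.7,255],[0,0,0,0,255],[0,0,0,0,255]]], newtons=40)

```text
clock: 0.6
tcp_pos: [0.2153, 0.4785, 0.2308]
ee_rot: [-0.482, 0.518, 0.482, 0.517]
ft_force: [0.4, -0.3, -1.0]
opening: 0.143
```

```bash
cat >> h.py <<'E'
from scipy.spatial.transform import Rotation
def delta(goal):
    s=arm.get_state(); M=Rotation.from_quat(s["ee_rot"]).as_matrix()
    cx=np.array([.998,-.067,0])
    print("clock",s["clock"],"tcp",s["tcp_pos"].round(4),"open",round(s["opening"],3),"F",s["ft_force"].round(2))
    print("y axis",M[:,1].round(3),"z",M[:,2].round(3),"yaw err deg",np.degrees(np.arcsin(np.cross(-M[:,1],cx)[2])).round(2))
    print("tool mm",(M.T@(np.array(goal)-s["tcp_pos"])*1000).round(1))
E
python3 -c "
from h import *
delta([.4535,-.0071,.23])"
```

```text
clock 0.6 tcp [0.2153 0.4785 0.2308] open 0.143 F [ 0.37 -0.32 -1.  ]
y axis [-0.997  0.071  0.   ] z [ 0.071  0.997 -0.001] yaw err deg 0.22
tool mm [   1.1 -272.  -467.5]
```

Emit:
drive_tool(targets=[[[0,-10,-17,0,255],[0,-20,-34,0,255],[0,-20,-35,0,255],[0,-20,-35,0,255],[0,-20,-35,0,255],[0,-20,-35,0,255],[0,-20,-35,0,255],[0,-20,-35,0,255],[0,-20,-35,0,255],[0,-20,-35,0,255],[0,-20,-35,0,255],[0,-20,-35,0,255],[0,-20,-35,0,255],[0,-15,-25,0,255],[0,-7,-7,0,255],[0,0,0,0,255],[0,0,0,0,255]]])

```text
clock: 2.3
tcp_pos: [0.4543, -0.0059, 0.2312]
ee_rot: [-0.482, 0.517, 0.483, 0.517]
ft_force: [-0.4, 0.3, 0.5]
opening: 0.002
```

```bash
python3 -c "
from h import *
delta([.4535,-.0071,.055])"
```

```text
clock 2.3 tcp [ 0.4543 -0.0059  0.2312] open 0.002 F [-0.39  0.34  0.48]
y axis [-0.998  0.069  0.001] z [0.069 0.998 0.001] yaw err deg 0.09
tool mm [176.2   0.5  -1.4]
```

Next I lower the tool in front of the left filled drawer, then start the push at 100 mm/s or less.

Emit:
drive_tool(targets=[[[25,0,0,0,255],[35,0,0,0,255],[35,0,0,0,255],[35,0,0,0,255],[25,0,-1,0,255],[15,0,0,0,255],[6,0,0,0,255],[0,0,0,0,255],[0,0,0,0,255]]])

```text
clock: 3.2
tcp_pos: [0.4553, -0.0072, 0.0565]
ee_rot: [-0.483, 0.516, 0.482, 0.517]
ft_force: [0.3, -1.2, -0.0]
opening: 0.001
```

```bash
python3 - <<'E'
from h import *
import cv2
delta([.5144-.011,-.0112,.055])
a=arm.grab_frame("side")[180:360,200:440]
cv2.imwrite("pics/s1.png",cv2.resize(a,None,fx=3,fy=3,interpolation=cv2.INTER_CUBIC))
E
```

```text
clock 3.2 tcp [ 0.4553 -0.0072  0.0565] open 0.001 F [ 0.33 -1.25 -0.02]
y axis [-0.998  0.067 -0.002] z [ 0.067  0.998 -0.   ] yaw err deg 0.02
tool mm [  1.6 -48.2  -0.8]
```

View pics/s1.png

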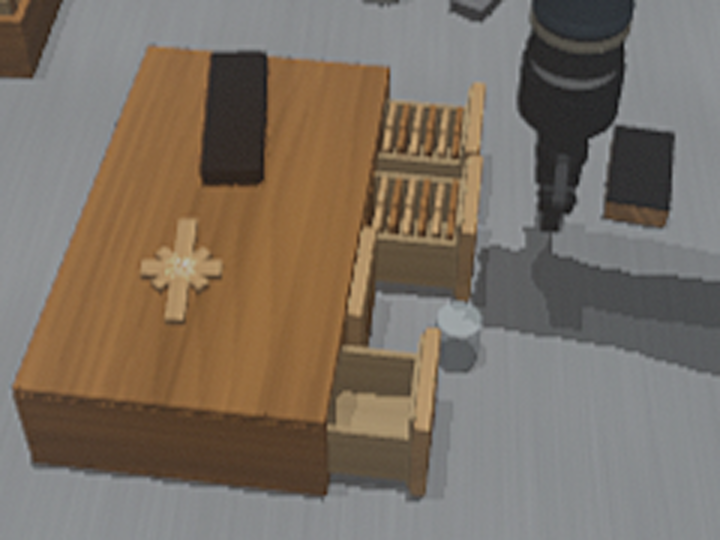

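The shut fingertips, at about (552,215) in the crop, hang in front of the left filled drawer and are clear of the jar and the block. The empty drawer is the near one. I start the push now.

Emit:
drive_tool(targets=[[[0,-12,0,0,255],[0,-12,0,0,255],[0,-8,0,0,255],[0,-5,0,0,255],[0,-5,0,0,255],[0,-5,0,0,255],[0,-5,0,0,255],[0,-5,0,0,255],[0,-6,0,0,255],[0,-6,0,0,255],[0,-6,0,0,255],[0,-6,0,0,255],[0,-6,0,0,255],[0,-6,0,0,255],[0,-6,0,0,255],[0,-5,0,0,255],[0,-4,0,0,255],[0,-3,0,0,255],[0,0,0,0,255],[0,0,0,0,255]]])

```text
clock: 5.25
tcp_pos: [0.5662, -0.0155, 0.0555]
ee_rot: [-0.483, 0.517, 0.482, 0.517]
ft_force: [-0.1, 0.0, 0.3]
opening: 0.0
```

```bash
python3 - <<'E'
from h import *
delta([.5144+.076-.011,-.0112-.0051,.055])
E
```

```text
clock 5.25 tcp [ 0.5662 -0.0155  0.0555] open 0.0 F [-0.13  0.03  0.3 ]
y axis [-0.998  0.068 -0.002] z [ 0.068  0.998 -0.   ] yaw err deg 0.09
tool mm [  0.6 -13.2   0.1]
```

Emit:
drive_tool(targets=[[[0,-3,0,0,255],[0,-3,0,0,255],[0,-2,0,0,255],[0,-1,0,0,255],[0,-1,0,0,255],[0,-1,0,0,255]]])

```text
clock: 5.85
tcp_pos: [0.5764, -0.0161, 0.0553]
ee_rot: [-0.483, 0.517, 0.483, 0.517]
ft_force: [-2.4, 1.2, 1.1]
opening: -0.001
```

Emit:
drive_tool(targets=[[[0,-1,0,0,255],[0,-1,0,0,255]]])

```text
clock: 6.05
tcp_pos: [0.5784, -0.0163, 0.0553]
ee_rot: [-0.483, 0.517, 0.483, 0.517]
ft_force: [-2.1, 0.3, 1.6]
opening: -0.002
```

Emit:
drive_tool(targets=[[[0,-1,0,0,255]]])

```text
clock: 6.15
tcp_pos: [0.5794, -0.0163, 0.0553]
ee_rot: [-0.483, 0.517, 0.483, 0.517]
ft_force: [-2.2, -0.1, 0.6]
opening: 0.0
```

Emit:
drive_tool(targets=[[[0,-1,0,0,255],[0,-1,0,0,255]]])

```text
clock: 6.35
tcp_pos: [0.5796, -0.0163, 0.0553]
ee_rot: [-0.482, 0.518, 0.484, 0.516]
ft_force: [-8.3, 0.8, 6.3]
opening: 0.001
```

Emit:
drive_tool(targets=[[[0,-1,0,0,255],[0,0,0,0,255]]])

```text
clock: 6.55
tcp_pos: [0.5795, -0.0164, 0.0553]
ee_rot: [-0.481, 0.518, 0.484, 0.515]
ft_force: [-8.8, -0.4, 6.0]
opening: 0.003
```

The force rose to about 9 N at x = 0.5796, against the expected 0.579, so this drawer is on its stop. I back off and shift 94 mm right, to the other filled drawer.

Emit:
drive_tool(targets=[[[0,3,0,0,255],[0,7,0,0,255],[0,20,0,0,255],[0,30,0,0,255],[0,30,0,0,255],[0,20,0,0,255],[0,10,0,0,255],[0,5,0,0,255],[0,0,-14,0,255],[0,0,-25,0,255],[0,0,-25,0,255],[0,0,-20,0,255],[0,0,-10,0,255],[0,0,0,0,255],[0,0,0,0,255]]])

```text
clock: 8.05
tcp_pos: [0.4516, -0.1014, 0.0553]
ee_rot: [-0.482, 0.517, 0.483, 0.517]
ft_force: [-0.2, 0.4, -0.3]
opening: 0.004
```

```bash
python3 - <<'E'
from h import *
delta([.5095-.011,-.1054,.055])
import cv2
a=arm.grab_frame("side")[180:360,200:440]
cv2.imwrite("pics/s2.png",cv2.resize(a,None,fx=3,fy=3,interpolation=cv2.INTER_CUBIC))
E
```

```text
clock 8.05 tcp [ 0.4516 -0.1014  0.0553] open 0.004 F [-0.18  0.35 -0.27]
y axis [-0.998  0.069 -0.   ] z [0.069 0.998 0.001] yaw err deg 0.09
tool mm [  0.3 -47.1  -0.7]
```

View pics/s2.png

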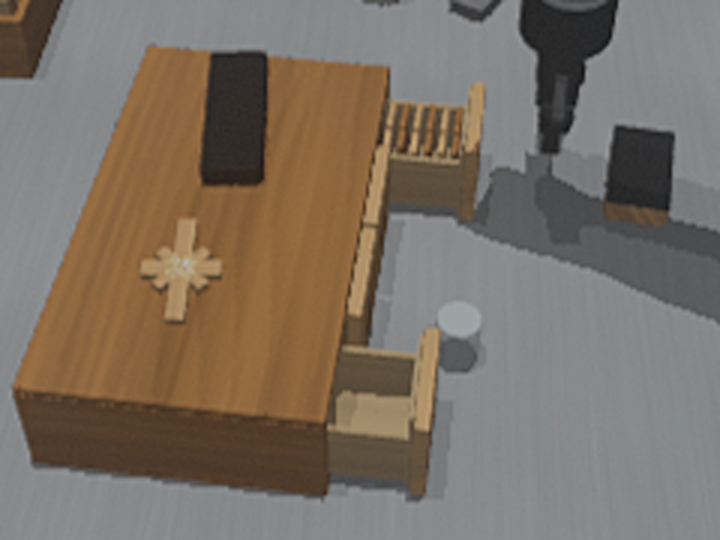

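The left filled front now lies flush with the shut one, and the fingers at about (552,145) are in front of the other filled drawer. I push it the same way.

Emit:
drive_tool(targets=[[[0,-12,0,0,255],[0,-12,0,0,255],[0,-8,0,0,255],[0,-5,0,0,255],[0,-5,0,0,255],[0,-5,0,0,255],[0,-5,0,0,255],[0,-5,0,0,255],[0,-6,0,0,255],[0,-6,0,0,255],[0,-6,0,0,255],[0,-6,0,0,255],[0,-6,0,0,255],[0,-6,0,0,255],[0,-6,0,0,255],[0,-5,0,0,255],[0,-4,0,0,255],[0,-3,0,0,255],[0,-2,0,0,255],[0,-1,0,0,255]]])

```text
clock: 10.1
tcp_pos: [0.565, -0.1096, 0.0552]
ee_rot: [-0.483, 0.517, 0.483, 0.517]
ft_force: [-2.2, 1.3, -0.2]
opening: 0.001
```

Emit:
drive_tool(targets=[[[0,-2,0,0,255],[0,-2,0,0,255],[0,-1,0,0,255],[0,-1,0,0,255]]])

```text
clock: 10.5
tcp_pos: [0.5709, -0.11, 0.0552]
ee_rot: [-0.483, 0.517, 0.483, 0.517]
ft_force: [-1.7, 0.5, -1.4]
opening: -0.0
```

Emit:
drive_tool(targets=[[[0,-1,0,0,255],[0,-1,0,0,255],[0,0,0,0,255]]])

```text
clock: 10.8
tcp_pos: [0.5732, -0.1102, 0.0553]
ee_rot: [-0.483, 0.517, 0.482, 0.517]
ft_force: [-1.3, 0.8, -1.3]
opening: -0.001
```

Emit:
drive_tool(targets=[[[0,-1,0,0,255],[0,-1,0,0,255],[0,0,0,0,255]]])

```text
clock: 11.1
tcp_pos: [0.5732, -0.1102, 0.0553]
ee_rot: [-0.482, 0.518, 0.483, 0.516]
ft_force: [-6.5, 0.8, 2.2]
opening: 0.0
```

It is on its stop at x = 0.5732, against the predicted 0.573. I back off, rise and look.

Emit:
drive_tool(targets=[[[0,3,0,0,255],[0,7,0,0,255],[0,20,0,0,255],[0,30,0,0,255],[0,30,0,0,255],[-15,20,0,0,255],[-30,10,0,0,255],[-40,5,0,0,255],[-40,0,0,0,255],[-30,0,0,0,255],[-10,0,0,0,255],[0,0,0,0,255],[0,0,0,0,255],[0,0,0,0,255]]])

```text
clock: 12.5
tcp_pos: [0.4493, -0.1013, 0.218]
ee_rot: [-0.481, 0.517, 0.484, 0.516]
ft_force: [0.5, -0.0, -0.2]
opening: 0.002
```

```bash
python3 - <<'E'
from h import *
import cv2
delta([.45,-.1,.2])
a=arm.grab_frame("side"); b=cv2.imread("pics/side0.png")
t=arm.grab_frame("top"); t0=cv2.imread("pics/top0.png")
r=lambda i:cv2.resize(i,None,fx=2,fy=2,interpolation=cv2.INTER_CUBIC)
cr=lambda i:i[200:400,200:400]; ct=lambda i:i[180:290,200:400]
cv2.imwrite("pics/end.png",np.vstack([np.hstack([r(ct(t0)),r(ct(t))]),np.hstack([r(i[180:350,200:400]) for i in(b,a)])]))
E
```

```text
clock 12.5 tcp [ 0.4493 -0.1013  0.218 ] open 0.002 F [ 0.48 -0.03 -0.22]
y axis [-0.998  0.068  0.004] z [0.068 0.998 0.001] yaw err deg 0.08
tool mm [18.  -0.7  1.3]
```

View pics/end.png

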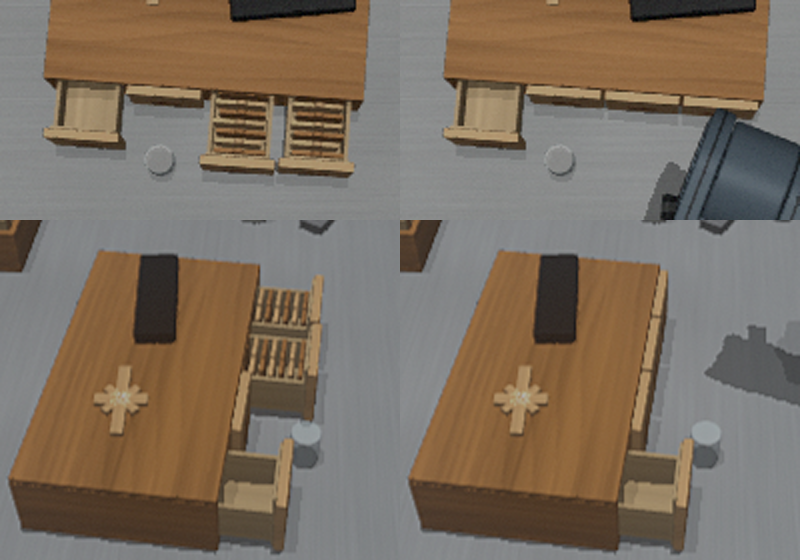

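In the before and after views, all three right-hand fronts are now in line. The empty drawer, the jar and the things on the chest look unmoved. I hand the job in.

```bash
python3 -c "
from bench import arm
print(arm.job_done())"
```

```text
the job is handed in; nothing more can be done
None
```

Both filled drawers are pushed shut, and I handed the job in at about 12.6 s on the robot's clock. I pushed each one in the middle of its outer face with the shut fingertips. Each slid with about 2 N, then the force rose to about 9 N on the left one and 6.5 N on the right one.

- **Stops:** the two stops came at x = 0.5796 and 0.5732 m. Both are within about 1 mm of what I had worked out from the pictures.
- **Last pictures:** the two closed fronts line up with the already shut drawer. The empty drawer, the jar and the things on the chest look unmoved. I compared these by eye and did not measure them again.
- **Sanding block and the rest:** the sanding block was outside the last crops and I did not check it at the end. It looked unmoved in the picture taken before the second push, and the fingers stayed above and in front of it. I also did not look again at the blank stack, cup, bottle and brush. The arm crossed the side with the cup and blanks at 0.23 m height and never went near the bottle or brush.
- **Arm:** it ended raised to 0.218 m and clear of everything, with about 0.5 N of residual force.

No check failed or disagreed.

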